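Hang a parts basket up to drain by its bail

TASK

With the small dip basket of brass fittings still standing on the bench, raise its folded-down wire bail upright. Then hang the basket to drain by its bail wire on both prongs of the draining stand's hook, so that it hangs level and still in the dip of the prongs and no fitting is lost. Don't tip the basket over, and leave the two small white cups where they stand.

Things in the scene. Friction and masses are not known exactly. Their poses are not given: they have to be found in the camera images.
- basket_mid (a point): Centre, half-way up, of the dip basket: an open perforated stainless cup, 110 mm across the rim, 100 mm at the foot, 60 mm high, about 0.3 kg with its load. 30 mm above its underside; the basket stands on the bench (z = 0). z axis up out of the mouth; y axis parallel to the bail's hinge line; the folded bail sticks out to the -x side.
- bail_grip (a point): Middle of the black grip sleeve (40 mm long, 15 mm thick) on the bail, a U of 4 mm steel wire. The sleeve turns freely round the wire, so a grip on it may keep its direction while the bail swings. The U's top is straight for 45 mm to each side of this point, parallel to the basket's y: beyond the sleeve 25 mm of bare wire each side. Folded, it is 63 mm above the bench, 41 mm clear of the rim.
- bail (a joint): Bail angle, rad: 0 = folded level onto the rim on the basket's -x side, 1.57 = upright, 3.14 = folded to the other side. Seen from bail_hinge in the basket's axes, bail_grip is at x = -105 mm cos q, z = 105 mm sin q. Light friction: left within about 0.15 rad of upright it stays, further off it falls.
- bail_hinge (a point): Middle of the bail's hinge line, on the basket's axis, 33 mm above basket_mid (63 mm above the underside). The hinge line is parallel to the basket's y; the bail's legs are 104 mm apart.
- hook_seat (a point): Where bail_grip comes to lie when the basket is properly hung: in the dip of the hook, mid-way between its two prongs, 225 mm above the bench. The hook: two parallel prongs of 5 mm rod, 66 mm apart centre to centre (33 mm each side along this point's y), pointing along its -x (the open side) from a crossbar 79 mm behind; they slope gently down to the dip here, then turn up to the tips.
- hook_tip (a point): Mid-way between the upturned tips of the two prongs: 20 mm in front (-x) of hook_seat, 13 mm higher, 238 mm above the bench (their tops 242 mm). The bail wire goes over the tips from the open side, one prong on each side of the sleeve, then down into the dip.
- fitting0_mid (a point): Middle of a loose turned brass fitting, 20 mm across and 18 mm high, lying in the basket.
- fitting1_mid (a point): Middle of a loose turned brass fitting, 20 mm across and 18 mm high, lying in the basket.
- fitting2_mid (a point): Middle of a loose turned brass fitting, 20 mm across and 18 mm high, lying in the basket.
- cup_a_mid (a point): Middle of a small white cup, 38 mm across, 30 mm high, standing near the basket: leave it.
- cup_b_mid (a point): Middle of the other small white cup, same size, on the robot's side of the bench: leave it.
- basket: The same dip basket; origin at the centre of its underside, axes as basket_mid.
- stand: The draining stand; fixed. Origin on the bench straight below hook_seat, axes as hook_seat. Base plate reaching 90 mm in front (-x), 120 mm behind and 85 mm to each side, with a drip tray whose rim is 26 mm above the bench; post 94 mm behind, its top and the crossbar's 250 mm above the bench.
There are look-alikes about, which are no part of the job. Leave any red look-alike of the basket alone.

How it is judged (in metres and radians):
On the way:
1. the bail stands upright (within about 17 degrees) while the basket still stands level on the bench (value of joint bail between 1.27 and 1.87 rad and height (world z) of basket_mid below 0.038 m and angle between basket_mid's own z axis and vertical below 0.2 rad), for 0.2 s.
At the end, for the whole second after the job is handed in: Hung by the bail on both prongs: middle of the bail's top within 16 mm in front, 30 mm behind, 18 mm sideways and about 10 mm in height of hook_seat; basket borne by the stand, clear of the tray, level within 11 degrees, still (under 60 mm/s), all three fittings in it (x of bail_grip in the frame of hook_seat between -0.016 and 0.03 m and y of bail_grip in the frame of hook_seat between -0.018 and 0.018 m and z of bail_grip in the frame of hook_seat between -0.01 and 0.014 m and contact force between basket and stand above 1 N and angle between basket_mid's own z axis and vertical below 0.2 rad and height (world z) of basket_mid above 0.06 m and linear speed of basket below 0.06 m/s and distance between each of fitting0_mid, fitting1_mid, fitting2_mid and basket_mid below 0.06 m); the robot touches nothing.
It fails at once if the basket is tipped by more than 35 degrees (angle between basket_mid's own z axis and vertical above 0.6 rad).
It fails at once if a cup is pushed more than 30 mm (distance of any of cup_a_mid, cup_b_mid from where it was at the start of the episode above 0.03 m).
It also fails if it takes over 70 s, if anything falls off the work surface, if the arm or the gripper's body presses on something with over 40 N, if the wrist force passes 120 N, or if a joint passes its speed limit or range.

ROBOT

A 6-joint arm with a two-finger parallel gripper is mounted at the origin on the work surface. World frame = base frame: x ahead of the robot, y to its left, z up, the work surface at z = 0. Lengths are in mm, angles in rad, forces in N, time in s.
With the tool pointing down it reaches from about 350 to 875 mm from the base axis. Payload 4.2 kg.
Tool frame: the origin (TCP) lies midway between the tips of the shut fingers; the grasp point (between the pads) lies 19 mm behind it (arm.tcp_to_grasp is the distance from the TCP to the grasp point, in mm); z points along the fingers, y is the line along which they close (so a half turn about z gives the same grasp; the last joint's range is limited). The gripper opens to 85 mm and grips with 20 to 120 N. Pads are 22 mm wide; open, the fingers measure 114 mm over their backs; the gripper's body (76 mm by 85 mm) begins 54 mm behind the grasp point. The pads swing forward as they close: fully open they stand 13 mm farther back than shut.
Start: joints at [0.259, 0.385, 0.008, 0, -1.194, -0.259], TCP at [624.979, 0.025, 231.312] pointing down, gripper open.
Joint ranges: [-3.14, 3.14], [-1.21, 2.06], [-1.07, 1.41], [-3.16, 2.05], [-2.99, -0.16], [-3.1, 3.1]. Speed limits (rad/s): [2.79, 2.79, 3.14, 3.14, 3.14, 3.14].

INTERFACE

Orientations are given as a unit quaternion [x, y, z, w].
In Python, from bench import arm gives the robot as it stands.
- The arm moves only by the tool arm_command, never from a script. Its argument "rows" is a list of rows, each a list of 2 entries, a list of its own where there are three numbers: the shift along the tool's x, y, z as a fraction of full scale, then the turn, a rotation vector about the tool's x, y, z as a fraction of full scale. In form: [[[x, y, z], [wx, wy, wz]], ...]. A call has 1 to 5 rows; each row is the pose to reach, as a shift and turn from the pose commanded when the call began, along the tool's axes at that moment, turning the shorter way round; what a row does not reach only later rows make up. Full scale, the value 1, is 0.25 m for a shift and 180 degrees for a turn. A row lasts 1/10 s, in which the tool goes at most 50 mm and 8.59 degrees, less where a joint would pass 70% of its speed; a pose out of reach is approached as far as the arm can. A call with a number of a shift or a turn outside -1 to 1 is refused whole. A call with a gripper value outside its range is refused whole. "grip" is the opening, from 0 (shut) to 1 (fully open), set as the call begins (left out, the last holds). The fingers move at their own pace and stop on an object; the grip force is fixed at half the most. Time passes only in rows, so rows that repeat a pose let the fingers close. It gives the time, the measured TCP pose, the force, the opening and the grip force at its end, in the units of the state.
- arm.read_state(): the state, without advancing time (a new reading comes with each control period).
- arm.get_image(name): name is "scene" or "side" or "wrist"; returns (picture, depth): 400x640x3 uint8, blue, green, red; 400x640 float32, mm along the optical axis (not along the pixel's ray), 0 where there is no reading.
- arm.camera_info(name): a dict with "fx", "fy", "cx", "cy" (pixels), "extrinsics" (4x4, takes a point from camera to world coordinates). Camera axes: x right, y down, z forward; pixel columns grow to the right and rows downward; lengths in mm; the calibration is good to about 2 mm. A picture is of the moment at which its call begins: read the wrist's pose just before it. camera_info takes no time and is no camera call; for the wrist camera it gives the pose at the moment of the call.
- arm.job_done(): hands the job in; it is judged then, once.
Trained networks look in the newest picture that a camera, given by its name, has taken for a name from the list of things; names that differ only in an ending like _2 or _b are one class to them, and where a whole thing is asked for, a point or a joint stands for the part that bears it (a point fixed in the world has none). Each returns a list of dicts, best first, with "score" (0 to 1); they miss things now and then, are a little off and sometimes report something else, mostly with a low value. They report only what shows in the picture. A call takes as long as a camera call. They do not tell look-alikes from the thing itself.
- arm.spot_in(camera, query): "position" ([column, row] in pixels, amid what is visible of it).
The state is a dict: "clock": time; "joints": joint angles; "joint_vel": joint speeds; "joint_efforts": joint torques, N m; "position": TCP position; "ee_rot": TCP orientation; "contact_force": force on the tool from outside, world axes, zero at the start; "wrist_torque": the same for the moment, N m; "gripper_width": finger opening in mm; "grasp_force": force on a finger pad.
Only numpy, scipy, OpenCV 4.12 (cv2) and the standard library are available. Lean on these libraries where they do the work, as an engineer would, in place of code of your own. Each camera call takes 0.05 s, during which the arm holds its last target. There are 200 camera calls.

## Working session

There is one attempt and no reset: what is moved stays moved. The work goes in short steps, Python scripts to look and compute and a tool call to move; the robot and the scene stay as the last step left them, time stands still between calls to the robot, and variables do not carry over. Pictures are saved under pics/ and viewed, at most 13 in all, crops included, and the job is handed in when it is done.

Besides the shell and the picture viewer there is one more tool, called after "Emit:" as a command line: name --argument value ..., lists and objects as JSON in quotes. arm_command: Moves the arm, as the interface text tells. Shift numbers are shares of 0.25 m and turn numbers shares of 180 degrees, none past 1 either way. Its arguments: {"type":"object","properties":{"rows":{"type":"array","items":{"type":"array"}},"grip":{"type":"number"}},"required":["rows"]}

```bash
mkdir -p pics
cat > h.py <<'E'
import numpy as np, cv2
from bench import arm
from scipy.spatial.transform import Rotation as R
def shot(n,f):
    p,d=arm.get_image(n); cv2.imwrite('pics/'+f,p); np.savez('pics/'+f+'.npz',p=p,d=d,E=np.array(arm.camera_info(n)['extrinsics'])); return p,d
def cloud(n,d):
    c=arm.camera_info(n); v,u=np.mgrid[:400,:640]
    P=np.stack([(u-c['cx'])/c['fx']*d,(v-c['cy'])/c['fy']*d,d],-1)
    E=np.array(c['extrinsics']); return P@E[:3,:3].T+E[:3,3]
E
python3 - <<'E'
from h import *
for n in ['scene','side']:
    p,d=shot(n,n+'0.png'); W=cloud(n,d)
    print(n,np.array(arm.camera_info(n)['extrinsics']).round(2).tolist())
    for q in ['bail_grip','basket','hook_seat','hook_tip','cup_a_mid','stand','fitting0_mid']:
        for r in arm.spot_in(n,q)[:4]:
            c,w=map(int,np.round(r['position'])); print(q,round(r['score'],2),c,w,W[w,c].round())
a=cv2.imread('pics/scene0.png')
s=arm.read_state(); print(s['clock'],s['position'],s['ee_rot'],s['gripper_width'])
E
```

```text
scene [[-0.61, 0.6, -0.52, 1100.81], [0.79, 0.47, -0.39, 644.72], [0.02, -0.65, -0.76, 1149.28], [0.0, 0.0, 0.0, 1.0]]
bail_grip 0.63 324 246 [489. 218.  70.]
bail_grip 0.62 458 278 [351. 565.  71.]
bail_grip 0.5 428 217 [215. 400.  71.]
basket 0.77 314 280 [563. 240.   5.]
basket 0.62 326 248 [488. 224.  63.]
basket 0.61 490 292 [292. 651.   7.]
hook_seat 0.67 196 216 [ 614. -186.   14.]
hook_tip 0.77 195 215 [ 611. -194.   11.]
cup_a_mid 0.68 320 321 [651. 328.   3.]
stand 0.69 196 216 [ 614. -186.   14.]
stand 0.3 318 280 [556. 249.   5.]
side [[0.85, -0.32, 0.41, -127.27], [-0.52, -0.51, 0.68, -743.92], [-0.0, -0.8, -0.6, 960.71], [0.0, 0.0, 0.0, 1.0]]
bail_grip 0.44 228 202 [219. 469.  -2.]
bail_grip 0.41 320 200 [480. 221.  67.]
basket 0.85 232 164 [330. 699.   6.]
basket 0.76 336 194 [597. 291.   2.]
basket 0.76 233 225 [184. 332.   1.]
basket 0.46 424 272 [ 599. -193.   13.]
hook_seat 0.85 424 270 [ 596. -194.   25.]
hook_tip 0.6 420 269 [ 599. -176.   11.]
stand 0.88 424 269 [ 602. -189.   21.]
0.8 [6.24982050e+02 9.98370482e-03 2.31315952e+02] [-7.07097515e-01  7.07116047e-01 -2.92293338e-06  1.04631001e-05] 85.46721575584104
```

View pics/scene0.png

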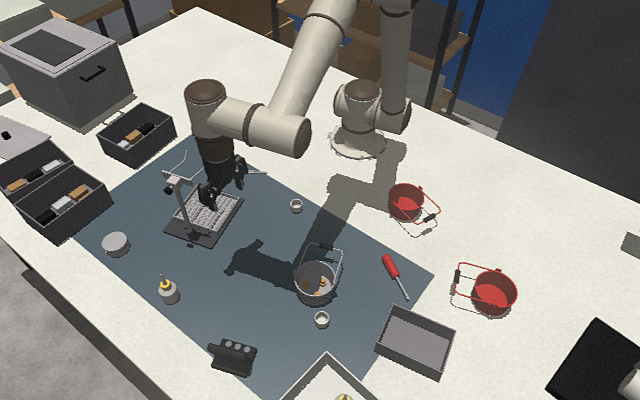

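View pics/side0.png

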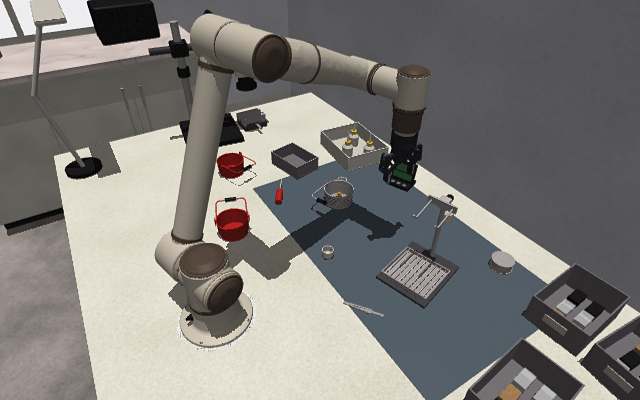

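Scene candidates: steel basket (316,280) and red look-alikes at (407,203) and (492,292). The steel one with brass fittings fits, with its bail grip near (324,246). The stand is at (200,215) in scene and (420,265) in side, with its prongs at about (430,205) in side.

Run:
```python
from h import *
a=[]
for n in ['scene','side']:
    z=np.load(f'pics/{n}0.png.npz'); W=cloud(n,z['d']); P=z['p'].astype(int); ok=z['d']>0
    x,y,h=W[...,0],W[...,1],W[...,2]
    m=ok&(x>440)&(x<660)&(y>140)&(y<340)&(h>50)&(h<85)
    dark=m&(P.sum(-1)<150)
    rim=m&~dark&(x>505)
    print(n,'sleeve',dark.sum(),W[dark].mean(0).round(1),np.linalg.svd(W[dark][:,:2]-W[dark][:,:2].mean(0))[2][0].round(3))
    r=W[rim]; 
    A=np.c_[2*r[:,:2],np.ones(len(r))]; s=np.linalg.lstsq(A,(r[:,:2]**2).sum(1),rcond=None)[0]
    print('rim',len(r),s[:2].round(1),np.sqrt(s[2]+s[0]**2+s[1]**2).round(1),r[:,2].mean())
    m=ok&(x>480)&(x<760)&(y>-330)&(y<-50)&(h>205)&(h<262)&(P.sum(-1)>180)
    q=W[m]; print('hook',len(q)); vv,uu=np.nonzero(m)
    for i in range(0,len(q),max(1,len(q)//45)): print(uu[i],vv[i],q[i].round().astype(int))
    u0,u1,v0,v1=(140,360,140,320) if n=='scene' else (300,470,160,310)
    c=z['p'][v0:v1,u0:u1]; a.append(cv2.resize(c,None,fx=3.3 if n=='scene' else 3.9,fy=3.3 if n=='scene' else 3.9,interpolation=cv2.INTER_CUBIC))
    cv2.imwrite(f'pics/{n}0c.png',a[-1]); print(a[-1].shape)
```

```text
scene sleeve 58 [489.9 219.4  67.6] [0.996 0.094]
rim 384 [577.3 249.7] 56.4 60.31359329625095
hook 436
185 150 [ 567 -220  242]
185 154 [ 572 -218  231]
185 158 [ 580 -211  225]
181 162 [ 596 -210  223]
178 165 [ 612 -203  228]
173 168 [ 630 -201  232]
200 169 [ 587 -141  231]
200 170 [ 586 -143  226]
170 171 [ 647 -191  240]
166 172 [ 662 -185  253]
163 173 [ 665 -198  243]
196 173 [ 605 -137  233]
169 174 [ 661 -176  249]
196 174 [ 605 -138  228]
172 175 [ 658 -168  249]
195 175 [ 612 -133  233]
172 176 [ 661 -164  250]
181 176 [ 646 -145  250]
168 177 [ 663 -182  236]
177 177 [ 655 -152  249]
191 177 [ 625 -134  235]
173 178 [ 665 -155  252]
182 178 [ 648 -140  248]
192 178 [ 624 -132  232]
176 179 [ 661 -148  249]
185 179 [ 648 -127  252]
168 180 [ 676 -162  249]
177 180 [ 662 -144  249]
186 180 [ 646 -126  247]
169 181 [ 679 -154  253]
178 181 [ 661 -142  245]
187 181 [ 645 -126  242]
170 182 [ 678 -152  250]
179 182 [ 659 -141  240]
188 182 [ 645 -122  241]
171 183 [ 678 -149  248]
180 183 [ 656 -143  232]
189 183 [ 645 -119  239]
173 184 [ 678 -141  248]
185 184 [ 648 -135  2
[... 811 characters left out ...]
 -146  232]
446 203 [ 652 -172  249]
436 204 [ 645 -145  229]
445 204 [ 651 -171  244]
436 205 [ 645 -146  226]
445 205 [ 650 -172  242]
425 206 [ 610 -137  231]
444 206 [ 649 -170  237]
453 206 [ 660 -191  247]
442 207 [ 649 -165  230]
451 207 [ 656 -188  243]
441 208 [ 652 -160  222]
450 208 [ 657 -186  238]
424 209 [ 600 -143  229]
449 209 [ 655 -185  234]
421 210 [ 593 -139  225]
446 210 [ 654 -176  225]
455 210 [ 660 -201  239]
450 211 [ 647 -195  237]
450 212 [ 645 -197  236]
448 213 [ 639 -196  234]
448 214 [ 635 -200  235]
448 215 [ 634 -201  233]
414 217 [ 556 -151  224]
443 219 [ 614 -203  229]
440 223 [ 598 -208  225]
440 225 [ 597 -211  221]
438 227 [ 586 -214  221]
(585, 663, 3)
```

View pics/scene0c.png

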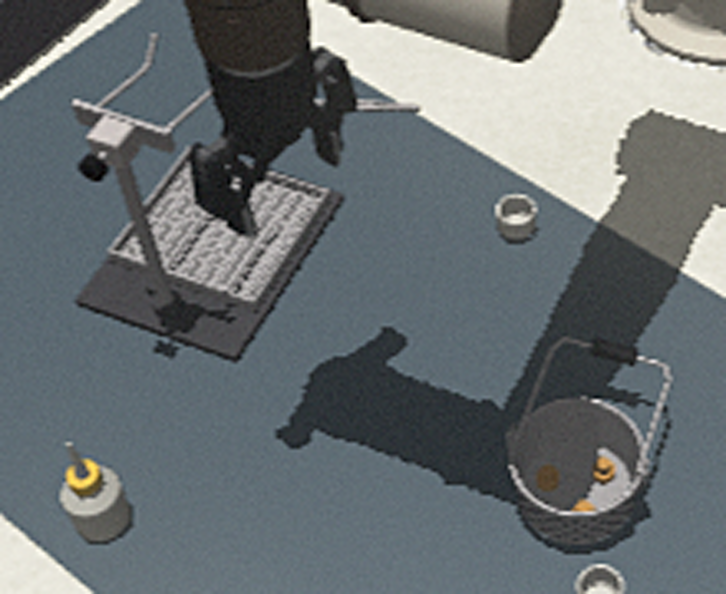

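The crop confirms the steel basket holding brass fittings, with the folded bail's sleeve at crop (612,350). Next I'll check the wrist camera's geometry.

Run:
```python
from h import *
c=arm.camera_info('wrist'); print({k:np.array(v).round(2).tolist() for k,v in c.items()})
```

```text
{'fx': 352.11, 'fy': 352.11, 'cx': 324.93, 'cy': 198.34, 'extrinsics': [[-1.0, 0.0, -0.0, 624.43], [-0.0, 0.95, 0.32, -82.01], [0.0, 0.32, -0.95, 373.85], [0.0, 0.0, 0.0, 1.0]]}
```

Emit:
arm_command --rows '[[[0,0,-0.2],[0,0,0]],[[0.16,0.03,-0.36],[0,0,0]],[[0.36,0.06,-0.5],[0,0,0]],[[0.56,0.1,-0.52],[0,0,0]],[[0.68,0.12,-0.52],[0,0,0]]]' --grip 0.5

```text
clock: 1.3
position: [595.1, -171.4, 364.1]
ee_rot: [0.707, -0.707, 0.002, -0.001]
contact_force: [0.3, 0.1, 0.1]
gripper_width: 42.6
grasp_force: 0.0
```

Emit:
arm_command --rows '[[[0,0,0],[0,0,0]],[[0,0,0],[0,0,0]]]'

```text
clock: 1.5
position: [594.6, -171.2, 361.4]
ee_rot: [-0.706, 0.708, 0.0, 0.0]
contact_force: [0.4, -0.0, 0.6]
gripper_width: 42.8
grasp_force: 0.0
```

Run:
```python
from h import *
s=arm.read_state(); print(s['clock'],np.round(s['position'],1))
p,d=shot('wrist','w1.png'); W=cloud('wrist',d)
for q in ['hook_seat','hook_tip']:
    for r in arm.spot_in('wrist',q)[:2]: print(q,r)
h=W[...,2];m=(d>0)&(h>205)&(h<262)&(d>180); print(m.sum())
# show
cv2.imwrite('pics/w1m.png',np.where(m[...,None],p,p//3))
```

```text
1.5 [ 594.6 -171.2  361.4]
hook_seat {'position': [314.7, 144.9], 'score': 0.86}
hook_tip {'position': [316.1, 148.6], 'score': 0.8}
5065
```

View pics/w1m.png

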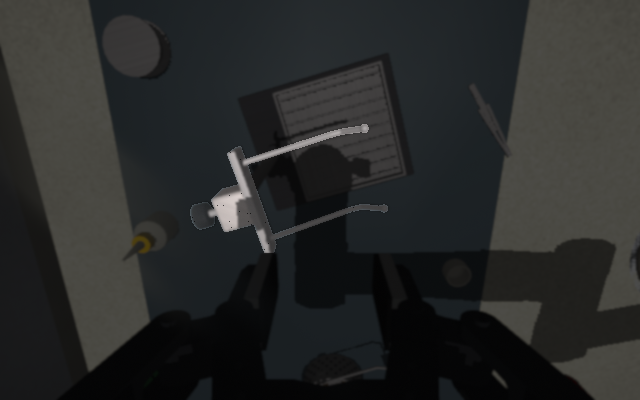

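The hook is clear from above: tips at (365,128) and (385,209), roots at the crossbar at (244,162) and (273,237).

Run:
```python
from h import *
z=np.load('pics/w1.png.npz'); W=cloud('wrist',z['d']); c=arm.camera_info('wrist'); E=np.array(c['extrinsics'])
def bp(u,v,h):
    r=E[:3,:3]@np.array([(u-c['cx'])/c['fx'],(v-c['cy'])/c['fy'],1]); return E[:3,3]+r*(h-E[2,3])/r[2]
for u,v in [(365,128),(385,209),(244,162),(273,237)]:
    k=W[v-3:v+4,u-3:u+4].reshape(-1,3); k=k[(k[:,2]>205)]; print(u,v,np.median(k,0).round(1),bp(u,v,240).round(1))
h=W[...,2];m=(z['d']>180)&(h>205)&(h<262)
# side prongs: fit lines
v,u=np.nonzero(m)
for nm,y0 in (('up',0),('lo',1)):
    l=(161+(u-244)*(-33/121.)) if not y0 else (237+(u-273)*(-28/112.))
    k=W[v,u][(abs(v-l)<9)&(u>(258 if not y0 else 285))&(u<(335 if not y0 else 345))]
    f=cv2.fitLine(k[:,:2].astype(np.float32),cv2.DIST_HUBER,0,.01,.01).ravel(); print(nm,len(k),f.round(3),np.degrees(np.arctan2(f[1],f[0])).round(1),k[:,2].min(),k[:,2].max())
```

```text
365 128 [ 564.7 -218.4  240.3] [ 564.5 -218.3  240. ]
385 209 [ 547.  -155.1  240.4] [ 546.2 -154.6  240. ]
244 162 [ 656.3 -192.4  238.9] [ 655.8 -192.6  240. ]
273 237 [ 637.2 -129.5  238.1] [ 636.5 -130.1  240. ]
up 514 [ 9.61000e-01  2.77000e-01  6.16371e+02 -2.03670e+02] 16.1 219.44826946783382 237.1213751943356
lo 348 [ 9.65000e-01  2.63000e-01  6.03504e+02 -1.39058e+02] 15.2 223.05040671853965 236.84229906267183
```

Emit:
arm_command --rows '[[[-0.2,0.04,0],[0,0,0]],[[-0.4,0.08,0],[0,0,0]],[[-0.6,0.14,0],[0,0,0]],[[-0.8,0.2,0],[0,0,0]],[[-1.0,0.24,0],[0,0,0]]]'

```text
clock: 2.15
position: [535.1, 75.8, 361.5]
ee_rot: [0.708, -0.706, 0.0, -0.0]
contact_force: [1.0, 0.0, 0.3]
gripper_width: 43.0
grasp_force: 0.0
```

Emit:
arm_command --rows '[[[-0.16,0.02,0],[0,0,0]],[[-0.28,0.04,0.04],[0,0,0]],[[-0.28,0.04,0.04],[0,0,0]],[[-0.28,0.04,0.04],[0,0,0]]]'

```text
clock: 2.55
position: [526.0, 144.2, 351.0]
ee_rot: [0.708, -0.706, 0.0, 0.001]
contact_force: [-0.5, 0.1, -0.2]
gripper_width: 42.8
grasp_force: 0.0
```

Run:
```python
from h import *
s=arm.read_state(); print(s['clock'],np.round(s['position'],1))
p,d=shot('wrist','w2.png'); W=cloud('wrist',d)
for q in ['bail_grip','basket','bail_hinge','cup_a_mid','cup_b_mid']:
    for r in arm.spot_in('wrist',q)[:2]: print(q,r)
```

```text
2.55 [526.  144.2 351. ]
bail_grip {'position': [353.6, 209.4], 'score': 0.6}
bail_grip {'position': [539.6, 316.2], 'score': 0.6}
basket {'position': [569.3, 256.1], 'score': 0.78}
basket {'position': [288.8, 225.4], 'score': 0.71}
bail_hinge {'position': [566.6, 260.3], 'score': 0.93}
bail_hinge {'position': [292.5, 225.8], 'score': 0.85}
cup_b_mid {'position': [430.9, 54.5], 'score': 0.66}
```

View pics/w2.png

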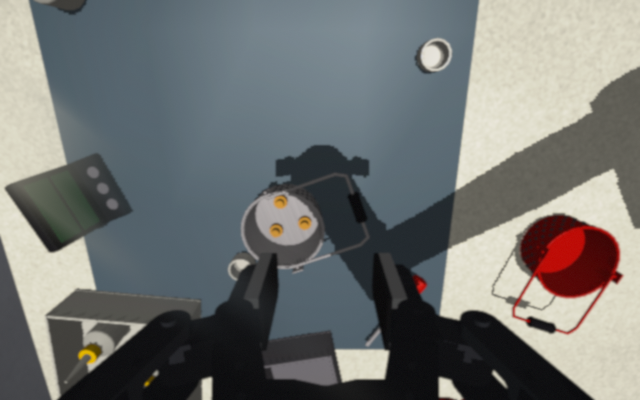

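The basket is at (283,228), with its three fittings at (280,201), (305,223) and (276,230). The bail sleeve is at (357,207). One cup is next to the basket at (240,266), the other at (433,55).

Run:
```python
from h import *
z=np.load('pics/w2.png.npz'); W=cloud('wrist',z['d']); c=arm.camera_info('wrist'); E=z['E']; P=z['p'].astype(int)
def bp(u,v,h):
    r=E[:3,:3]@np.array([(u-c['cx'])/c['fx'],(v-c['cy'])/c['fy'],1]); return E[:3,3]+r*(h-E[2,3])/r[2]
h=W[...,2]; v,u=np.mgrid[:400,:640]
m=(P.sum(-1)<110)&(u>335)&(u<375)&(v>180)&(v<228)&(h>50)
print(m.sum(),u[m].mean(),v[m].mean(),W[m].mean(0).round(1),bp(u[m].mean(),v[m].mean(),66).round(1))
k=W[m][:,:2]; f=cv2.fitLine(k.astype(np.float32),cv2.DIST_HUBER,0,.01,.01).ravel(); print(f[:2], np.degrees(np.arctan2(-f[0],f[1]))%180)
t=k@f[:2]; print(t.max()-t.min())
a,b=bp(347,175,64),bp(367,242,64); print('corners',a.round(1),b.round(1),np.degrees(np.arctan2(-(b-a)[0],(b-a)[1])))
r=(h>52)&(h<68)&(u<330)&(u>230)&(v<280); q=W[r]; 
A=np.c_[2*q[:,:2],np.ones(len(q))]; s=np.linalg.lstsq(A,(q[:,:2]**2).sum(1),rcond=None)[0]; print('rim',len(q),s[:2],np.sqrt(s[2]+s[0]**2+s[1]**2))
```

```text
354 356.64689265536725 207.36723163841808 [485.4 212.1  73.7] [484.  215.7  66. ]
[ 0.2575118  -0.96627516] 14.922485
180.78564840726932
corners [497.2 173.1  64. ] [468.4 265.8  64. ] 17.307386862510526
rim 1238 [577.10544656 243.69679972] 57.012360521966315
```

Emit:
arm_command --rows '[[[-0.07,0.04,0.17],[0,0,-0.03]],[[-0.14,0.08,0.34],[0,0,-0.06]],[[-0.22,0.12,0.52],[0,0,-0.094]],[[-0.288,0.168,0.7],[0,0,-0.094]],[[-0.288,0.168,0.7],[0,0,-0.094]]]'

```text
clock: 3.35
position: [480.1, 213.0, 170.2]
ee_rot: [0.803, -0.595, -0.002, 0.006]
contact_force: [0.2, -0.3, 0.3]
gripper_width: 42.3
grasp_force: 0.0
```

Emit:
arm_command --rows '[[[0,0,0],[0,0,0]],[[0,0,0],[0,0,0]]]'

```text
clock: 3.55
position: [486.5, 215.2, 178.7]
ee_rot: [0.803, -0.596, 0.001, -0.002]
contact_force: [0.2, -0.4, -0.1]
gripper_width: 43.1
grasp_force: 0.0
```

Run:
```python
from h import *
s=arm.read_state(); print(s['clock'],np.round(s['position'],1),R.from_quat(s['ee_rot']).as_matrix().round(3).tolist(),s['joints'])
p,d=shot('wrist','w3.png')
```

```text
3.55 [486.5 215.2 178.7] [[0.291, -0.957, 0.004], [-0.957, -0.291, 0.002], [-0.001, -0.005, -1.0]] [ 0.72217865  0.27107939 -0.30175852  0.00123938 -0.99321383 -0.42802054]
```

View pics/w3.png

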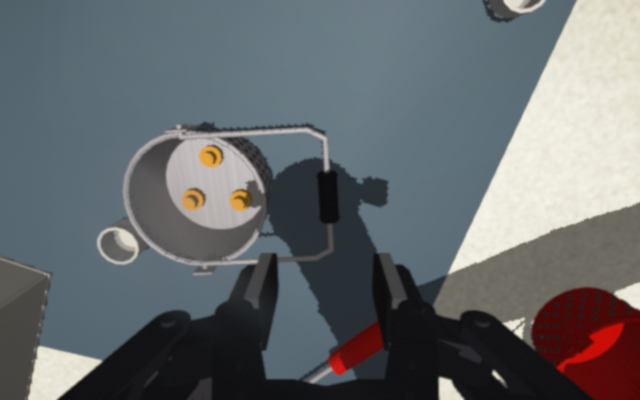

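The sleeve is at (328,197), the wire ends at (326,135) and (331,252), and the hinges at (181,130) and (204,270).

Run:
```python
from h import *
z=np.load('pics/w3.png.npz'); W=cloud('wrist',z['d']); c=arm.camera_info('wrist'); E=z['E']; P=z['p'].astype(int)
def bp(u,v,h):
    r=E[:3,:3]@np.array([(u-c['cx'])/c['fx'],(v-c['cy'])/c['fy'],1]); return E[:3,3]+r*(h-E[2,3])/r[2]
v,u=np.mgrid[:400,:640]; h=W[...,2]
m=(P.sum(-1)<110)&(u>312)&(u<345)&(v>165)&(v<226)&(h>50)
print('sleeve',bp(u[m].mean(),v[m].mean(),65).round(1),W[m].mean(0).round(1))
for q in [(181,130),(204,270),(326,133),(331,252)]: print(q,bp(*q,63).round(1),W[q[1],q[0]].round(1))
r=(h>54)&(h<66)&(u<275)&(u>110)&(v>140)&(v<262); q=W[r]
(cx,cy),rad=cv2.minEnclosingCircle(q[:,:2].astype(np.float32)); print('rim',cx,cy,rad,len(q))
print(np.percentile(W[m][:,2],[5,50,95]))
```

```text
sleeve [483.2 216.7  65. ] [483.6 215.5  69.2]
(181, 130) [599.9 199.5  63. ] [597.2 197.7  70.5]
(204, 270) [562.4 308.5  63. ] [561.7 306.4  66.2]
(326, 133) [498.4 170.9  63. ] [495.9 179.3   0.8]
(331, 252) [466.4 261.8  63. ] [ 4.560e+02  2.925e+02 -1.000e-01]
rim 576.7037353515625 256.4985046386719 61.946067810058594 2659
[64.4957166  69.25626669 71.11954448]
```

Emit:
arm_command --rows '[[[-0.009,0.011,0.15],[0,0,-0.015]],[[-0.009,0.011,0.3],[0,0,-0.015]],[[-0.009,0.011,0.42],[0,0,-0.015]],[[-0.009,0.011,0.44],[0,0,-0.015]],[[-0.009,0.011,0.44],[0,0,-0.015]]]'

```text
clock: 4.1
position: [482.3, 216.3, 67.2]
ee_rot: [0.817, -0.576, 0.0, -0.001]
contact_force: [0.2, -0.6, -0.7]
gripper_width: 42.7
grasp_force: 0.0
```

Emit:
arm_command --rows '[[[0,0,0],[0,0,0]],[[0,0,0],[0,0,0]],[[0,0,0],[0,0,0]]]'

```text
clock: 4.4
position: [482.0, 216.8, 67.8]
ee_rot: [0.817, -0.576, 0.0, -0.002]
contact_force: [-0.1, -0.2, -0.4]
gripper_width: 42.8
grasp_force: 0.0
```

Run:
```python
from h import *
s=arm.read_state(); p0=np.array(s['position']); print(s['clock'],p0.round(1),s['contact_force'])
M=R.from_quat(s['ee_rot']).as_matrix(); print(M.round(3).tolist())
print((M.T@(np.array([483.3,216.5,43])-p0)/250).round(4))
```

```text
4.4 [482.  216.8  67.8] [-0.05627455 -0.20541907 -0.43516399]
[[0.336, -0.942, 0.002], [-0.942, -0.336, 0.002], [-0.001, -0.003, -1.0]]
[ 0.003  -0.0041  0.0994]
```

Aligned within 1.5 mm, so I'll descend and close.

Emit:
arm_command --rows '[[[0.002,-0.004,0.05],[0,0,0]],[[0.002,-0.004,0.098],[0,0,0]],[[0.002,-0.004,0.098],[0,0,0]],[[0.002,-0.004,0.098],[0,0,0]]]'

```text
clock: 4.8
position: [481.9, 215.7, 40.9]
ee_rot: [0.817, -0.576, -0.0, 0.001]
contact_force: [-0.2, 1.0, -0.5]
gripper_width: 42.7
grasp_force: 0.0
```

Emit:
arm_command --rows '[[[0,0,0],[0,0,0]],[[0,0,0],[0,0,0]],[[0,0,0],[0,0,0]],[[0,0,0],[0,0,0]],[[0,0,0],[0,0,0]]]' --grip 0

```text
clock: 5.3
position: [482.9, 216.5, 42.2]
ee_rot: [0.817, -0.576, 0.0, -0.001]
contact_force: [1.9, 0.6, 0.2]
gripper_width: 13.4
grasp_force: 58.4
```

Run:
```python
from h import *
s=arm.read_state(); p0=np.array(s['position']); print(s['clock'],p0.round(1),s['contact_force'],s['gripper_width'],s['grasp_force'])
M=R.from_quat(s['ee_rot']).as_matrix(); print(M.round(3).tolist())
X=np.array([.941,.337,0]); 
for q in np.linspace(0,1.57,13):
    dw=105*(1-np.cos(q))*X+np.array([0,0,105*np.sin(q)]); print(round(q,2),(M.T@dw/250).round(3))
```

```text
5.3 [482.9 216.5  42.2] [1.87105618 0.6309312  0.20371802] 13.368148862556277 58.44029188156128
[[0.336, -0.942, 0.001], [-0.942, -0.336, 0.001], [-0.001, -0.002, -1.0]]
0.0 [0. 0. 0.]
0.13 [-0.    -0.004 -0.055]
0.26 [-0.    -0.014 -0.109]
0.39 [-0.    -0.032 -0.161]
0.52 [-0.    -0.057 -0.21 ]
0.65 [-0.    -0.087 -0.255]
0.78 [-0.    -0.123 -0.297]
0.92 [-0.    -0.165 -0.333]
1.05 [-0.    -0.21  -0.363]
1.18 [-0.001 -0.26  -0.387]
1.31 [-0.001 -0.312 -0.405]
1.44 [-0.001 -0.365 -0.416]
1.57 [-0.001 -0.42  -0.419]
```

Emit:
arm_command --rows '[[[0,-0.004,-0.055],[0,0,0]],[[0,-0.014,-0.109],[0,0,0]],[[0,-0.032,-0.161],[0,0,0]],[[0,-0.057,-0.21],[0,0,0]],[[0,-0.087,-0.255],[0,0,0]]]'

```text
clock: 5.8
position: [501.7, 222.8, 105.8]
ee_rot: [0.817, -0.576, -0.001, 0.001]
contact_force: [1.6, 0.1, -1.2]
gripper_width: 12.9
grasp_force: 58.5
```

Emit:
arm_command --rows '[[[0,-0.036,-0.042],[0,0,0]],[[0,-0.078,-0.078],[0,0,0]],[[0,-0.123,-0.108],[0,0,0]],[[0,-0.173,-0.132],[0,0,0]]]'

```text
clock: 6.2
position: [543.0, 237.6, 139.5]
ee_rot: [0.817, -0.576, -0.0, 0.001]
contact_force: [-0.6, 1.2, 0.9]
gripper_width: 13.3
grasp_force: 58.7
```

Emit:
arm_command --rows '[[[0,-0.052,-0.018],[0,0,0]],[[0,-0.105,-0.029],[0,0,0]],[[0,-0.15,-0.032],[0,0,0]],[[0,-0.15,-0.032],[0,0,0]],[[0,-0.15,-0.032],[0,0,0]]]'

```text
clock: 6.7
position: [578.9, 250.6, 147.2]
ee_rot: [0.817, -0.576, 0.0, -0.0]
contact_force: [-1.0, 0.5, 5.3]
gripper_width: 13.3
grasp_force: 59.2
```

Run:
```python
from h import *
s=arm.read_state(); p0=np.array(s['position']); print(s['clock'],p0.round(1),np.round(s['contact_force'],1),s['gripper_width'],s['grasp_force'])
a=[cv2.resize(shot('scene','s4.png')[0][170:320,240:400],(400,375)),cv2.resize(shot('side','d4.png')[0][110:260,260:420],(400,375))]
cv2.imwrite('pics/c4.png',np.hstack(a))
```

```text
6.7 [578.9 250.6 147.2] [-1.   0.5  5.3] 13.304093575262305 59.19936776161194
```

View pics/c4.png

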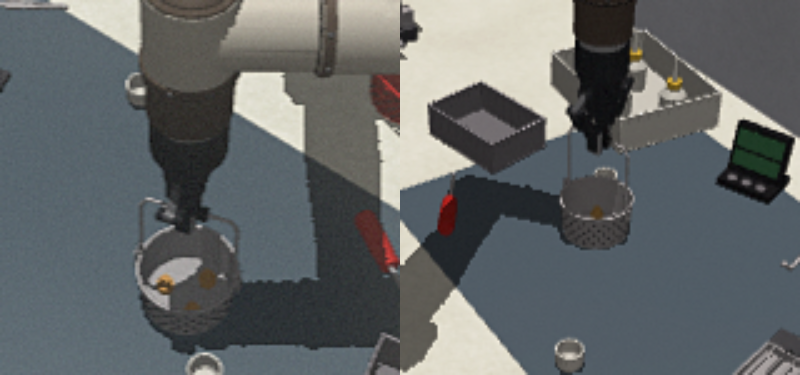

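The bail is upright at crop (190,205) on the left and (598,140) on the right. The basket is still standing level on the bench. Lifting.

Emit:
arm_command --rows '[[[0,0,0],[0,0,0]],[[0,0,0],[0,0,0]],[[0,0,-0.02],[0,0,0]],[[0,0,-0.06],[0,0,0]],[[0,0,-0.12],[0,0,0]]]'

```text
clock: 7.3
position: [577.1, 249.5, 174.7]
ee_rot: [0.817, -0.577, -0.001, 0.003]
contact_force: [-0.3, -0.0, -3.3]
gripper_width: 12.9
grasp_force: 58.7
```

Emit:
arm_command --rows '[[[0,0,-0.07],[0,0,0]],[[0,0,-0.14],[0,0,0]],[[0,0,-0.21],[0,0,0]],[[0,0,-0.26],[0,0,0]],[[0,0,-0.28],[0,0,0]]]'

```text
clock: 7.8
position: [578.9, 250.5, 247.6]
ee_rot: [0.817, -0.576, 0.0, -0.0]
contact_force: [-0.3, -0.3, -2.4]
gripper_width: 13.2
grasp_force: 58.7
```

Emit:
arm_command --rows '[[[0.04,0.022,0],[0,0,0]],[[0.12,0.066,0],[0,0,0]],[[0.22,0.12,0],[0,0,0]],[[0.33,0.18,0],[0,0,0]],[[0.44,0.24,0],[0,0,0]]]'

```text
clock: 8.3
position: [557.9, 124.8, 245.1]
ee_rot: [0.817, -0.576, -0.001, 0.001]
contact_force: [0.6, -1.0, -3.8]
gripper_width: 12.9
grasp_force: 58.7
```

Emit:
arm_command --rows '[[[0.11,0.06,0],[0,0,0]],[[0.22,0.12,0],[0,0,0]],[[0.33,0.18,0],[0,0,0]],[[0.44,0.24,0],[0,0,0]],[[0.54,0.3,0],[0,0,0]]]'

```text
clock: 8.8
position: [532.3, -27.6, 245.3]
ee_rot: [0.817, -0.577, -0.001, 0.001]
contact_force: [1.0, -0.3, -2.1]
gripper_width: 13.1
grasp_force: 58.7
```

```bash
cat > t.py <<'E'
from h import *
import sys
s=arm.read_state(); p0=np.array(s['position']); print(s['clock'],p0.round(1),np.round(s['contact_force'],1),s['gripper_width'],s['grasp_force'])
M=R.from_quat(s['ee_rot']).as_matrix(); yaw=np.degrees(np.arctan2(-M[1,1],-M[0,1])); print('yaw',yaw,'turn z',(yaw-15.8)/180, 'tilt',M[:,2].round(3))
f=np.array([.962,.272,0]); S=np.array([574.8,-181.1,0])
for a in sys.argv[1:]:
    dx,z=map(float,a.split(',')); print(a,(M.T@(S+f*dx+[0,0,z]-p0)/250).round(3))
E
python3 t.py -70,247
```

```text
8.8 [532.3 -27.6 245.3] [ 1.  -0.3 -2.1] 13.077429173484129 58.748778104782104
yaw 19.577796503774792 turn z 0.020987758354304394 tilt [-0.003 -0.    -1.   ]
-70,247 [ 0.617  0.325 -0.006]
```

Emit:
arm_command --rows '[[[0.08,0.06,0],[0,0,0.005]],[[0.16,0.14,0],[0,0,0.01]],[[0.24,0.22,0],[0,0,0.015]],[[0.32,0.29,0],[0,0,0.021]],[[0.4,0.33,-0.01],[0,0,0.021]]]'

```text
clock: 9.3
position: [487.0, -148.9, 247.7]
ee_rot: [0.797, -0.603, -0.002, 0.001]
contact_force: [-0.1, -0.3, -3.1]
gripper_width: 13.3
grasp_force: 58.7
```

Emit:
arm_command --rows '[[[0.07,0,0],[0,0,0]],[[0.14,0,0],[0,0,0]],[[0.19,0,0],[0,0,0]],[[0.21,0,0],[0,0,0]],[[0.21,0,0],[0,0,0]]]'

```text
clock: 9.8
position: [503.9, -198.4, 248.4]
ee_rot: [0.797, -0.603, -0.0, 0.0]
contact_force: [0.6, -0.5, -1.8]
gripper_width: 13.0
grasp_force: 58.8
```

```bash
python3 t.py -70,247 4,247 4,205
python3 - <<'E'
from h import *
p,d=shot('wrist','w5.png'); W=cloud('wrist',d); h=W[...,2]
a=[cv2.resize(shot('scene','s5.png')[0][110:260,130:290],(400,375)),cv2.resize(shot('side','d5.png')[0][150:310,330:490],(400,400))[:375]]
cv2.imwrite('pics/c5.png',np.hstack(a))
E
```

```text
9.8 [ 503.9 -198.4  248.4] [ 0.6 -0.5 -1.8] 13.012571157540476 58.75114023685455
yaw 15.781459748633917 turn z -0.00010300139647824046 tilt [-0.001  0.    -1.   ]
-70,247 [ 0.011 -0.012  0.006]
4,247 [ 0.01  -0.308  0.005]
4,205 [ 0.011 -0.308  0.173]
```

View pics/c5.png

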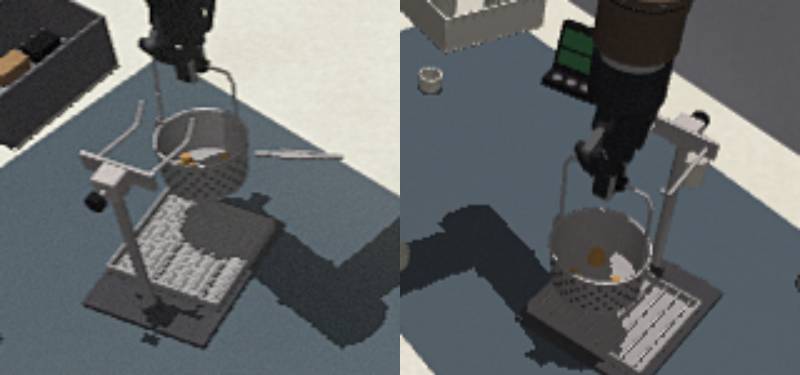

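View pics/w5.png

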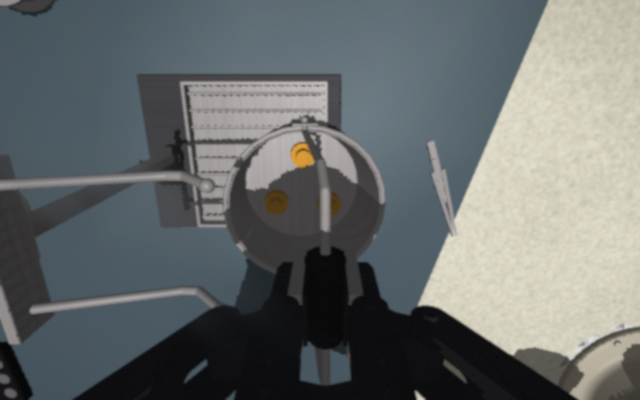

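The basket hangs level with its fittings in it, just in front of the tips; the near tip is at wrist (207,186) and the bail wire is above tip height. Going over the tips into the hook.

Emit:
arm_command --rows '[[[0.005,-0.03,0],[0,0,0]],[[0.01,-0.08,0],[0,0,0]],[[0.01,-0.13,0],[0,0,0]],[[0.01,-0.18,0],[0,0,0]],[[0.01,-0.23,0],[0,0,0]]]'

```text
clock: 10.45
position: [561.6, -184.2, 248.8]
ee_rot: [0.798, -0.603, -0.0, -0.0]
contact_force: [-0.2, -0.1, -3.6]
gripper_width: 13.2
grasp_force: 58.8
```

Emit:
arm_command --rows '[[[0,-0.04,0],[0,0,0]],[[0,-0.06,0],[0,0,0]],[[0,-0.07,0.0],[0,0,0]],[[0,-0.07,0.0],[0,0,0]],[[0,-0.07,0.04],[0,0,0]]]'

```text
clock: 10.95
position: [577.4, -180.3, 240.3]
ee_rot: [0.798, -0.603, 0.001, -0.001]
contact_force: [0.0, -0.9, -3.0]
gripper_width: 12.8
grasp_force: 58.7
```

Emit:
arm_command --rows '[[[0,0,0.03],[0,0,0]],[[0,0,0.06],[0,0,0]],[[0,0,0.085],[0,0,0]],[[0,0,0.1],[0,0,0]],[[0,0,0.1],[0,0,0]]]'

```text
clock: 11.45
position: [576.8, -179.9, 213.3]
ee_rot: [0.798, -0.603, -0.0, 0.0]
contact_force: [0.6, 0.3, -1.8]
gripper_width: 13.5
grasp_force: 58.7
```

```bash
python3 t.py 2,205
python3 - <<'E'
from h import *
shot('wrist','w6.png')
a=[cv2.resize(shot('scene','s6.png')[0][110:260,130:290],(400,375),interpolation=cv2.INTER_CUBIC),cv2.resize(shot('side','d6.png')[0][150:310,340:500],(400,400),interpolation=cv2.INTER_CUBIC)[:375]]
cv2.imwrite('pics/c6.png',np.hstack(a))
E
```

```text
11.45 [ 576.8 -179.9  213.3] [ 0.6  0.3 -1.8] 13.495393975793824 58.74906599521637
yaw 15.836177991391056 turn z 0.0002009888410614163 tilt [-0.001  0.    -1.   ]
2,205 [0.002 0.001 0.033]
```

View pics/c6.png

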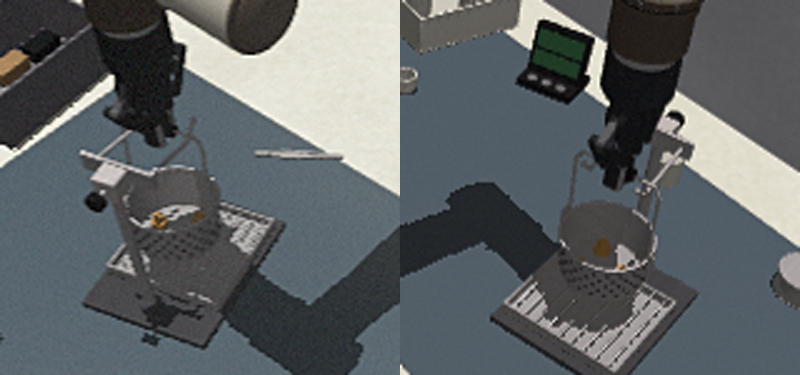

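Both prongs pass inside the bail, one on each side of the sleeve. I'll lower until the weight comes off.

Emit:
arm_command --rows '[[[0,0,0.01],[0,0,0]],[[0,0,0.02],[0,0,0]],[[0,0,0.028],[0,0,0]],[[0,0,0.028],[0,0,0]],[[0,0,0.028],[0,0,0]]]'

```text
clock: 12.1
position: [577.1, -180.0, 207.0]
ee_rot: [0.798, -0.603, 0.0, 0.0]
contact_force: [0.4, 0.4, -2.9]
gripper_width: 13.4
grasp_force: 58.8
```

Emit:
arm_command --rows '[[[0,0,0.005],[0,0,0]],[[0,0,0.01],[0,0,0]],[[0,0,0.01],[0,0,0]],[[0,0,0.01],[0,0,0]]]'

```text
clock: 12.5
position: [577.0, -180.0, 204.6]
ee_rot: [0.798, -0.603, -0.0, 0.0]
contact_force: [0.4, -0.3, -3.2]
gripper_width: 12.8
grasp_force: 58.7
```

Emit:
arm_command --rows '[[[0,0,0.006],[0,0,0]],[[0,0,0.012],[0,0,0]],[[0,0,0.012],[0,0,0]],[[0,0,0.012],[0,0,0]]]'

```text
clock: 12.9
position: [577.2, -180.1, 203.8]
ee_rot: [0.798, -0.603, 0.001, -0.0]
contact_force: [-3.7, 1.6, 5.7]
gripper_width: 13.3
grasp_force: 59.7
```

Emit:
arm_command --rows '[[[0,0,0.004],[0,0,0]],[[0,0,0.008],[0,0,0]],[[0,0,0.008],[0,0,0]],[[0,0,0.008],[0,0,0]]]'

```text
clock: 13.3
position: [577.3, -180.1, 203.6]
ee_rot: [0.798, -0.602, 0.002, -0.0]
contact_force: [-6.2, 3.8, 12.0]
gripper_width: 13.3
grasp_force: 60.2
```

Seated. I'll ease off and open.

Emit:
arm_command --rows '[[[0,0,-0.01],[0,0,0]],[[0,0,-0.01],[0,0,0]],[[0,0,-0.01],[0,0,0]]]'

```text
clock: 13.6
position: [577.4, -180.1, 203.8]
ee_rot: [0.798, -0.603, 0.001, -0.0]
contact_force: [-2.9, 2.0, 7.0]
gripper_width: 12.9
grasp_force: 59.8
```

Emit:
arm_command --rows '[[[0,0,0],[0,0,0]],[[0,0,0],[0,0,0]],[[0,0,0],[0,0,0]],[[0,0,0],[0,0,0]],[[0,0,0],[0,0,0]]]' --grip 0.55

```text
clock: 14.1
position: [577.0, -180.0, 201.8]
ee_rot: [0.798, -0.603, -0.0, 0.0]
contact_force: [-0.5, 0.7, 0.2]
gripper_width: 46.7
grasp_force: 0.0
```

Emit:
arm_command --rows '[[[0,0,-0.05],[0,0,0]],[[0,0,-0.15],[0,0,0]],[[0,0,-0.3],[0,0,0]],[[0,0,-0.45],[0,0,0]],[[0,0,-0.6],[0,0,0]]]'

```text
clock: 14.6
position: [576.8, -180.1, 354.9]
ee_rot: [0.798, -0.603, 0.001, -0.0]
contact_force: [0.4, -0.4, 0.7]
gripper_width: 46.8
grasp_force: 0.0
```

Emit:
arm_command --rows '[[[0,0,0],[0,0,0]],[[0,0,0],[0,0,0]],[[0,0,0],[0,0,0]],[[0,0,0],[0,0,0]],[[0,0,0],[0,0,0]]]'

```text
clock: 15.1
position: [576.7, -179.9, 351.0]
ee_rot: [0.798, -0.603, -0.001, 0.001]
contact_force: [-0.3, 0.2, -0.7]
gripper_width: 47.4
grasp_force: 0.0
```

```bash
python3 t.py 2,205
python3 - <<'E'
from h import *
p,d=shot('wrist','w7.png'); W=cloud('wrist',d); P=p.astype(int)
a=[cv2.resize(shot('side','d7.png')[0][150:310,340:500],(400,400),interpolation=cv2.INTER_CUBIC),cv2.resize(p[20:340,150:470],(400,400))]
cv2.imwrite('pics/c7.png',np.hstack(a))
m=(d>0)&(W[...,2]>215)&(W[...,2]<245)&(P.sum(-1)<120)&(np.hypot(W[...,0]-575,W[...,1]+181)<40); k=W[m]
f=np.array([.962,.272]); q=k[:,:2]-[574.8,-181.1]; print(len(k),'hook x',(q@f).mean(),'y',(q@[-.272,.962]).mean(),'z top',np.percentile(k[:,2],90))
E
```

```text
15.1 [ 576.7 -179.9  351. ] [-0.3  0.2 -0.7] 47.35313014007021 0.0
yaw 15.842399794474735 turn z 0.00023555441374852512 tilt [-0.002  0.    -1.   ]
2,205 [ 0.003 -0.001  0.584]
889 hook x 1.86585031940872 y -0.5445741719333917 z top 232.6137147879283
```

View pics/c7.png

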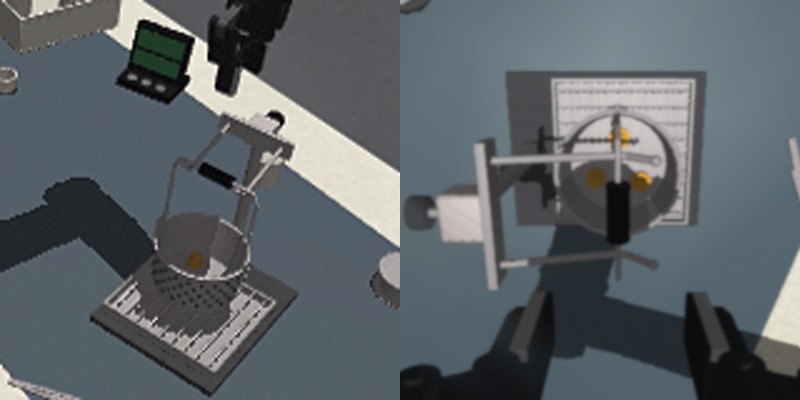

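The basket hangs on both prongs: the wire crosses them at (618,160) and (620,255), with the sleeve between and all three fittings in it. I'll let it settle and hand in.

Emit:
arm_command --rows '[[[0,0,0],[0,0,0]],[[0,0,0],[0,0,0]],[[0,0,0],[0,0,0]],[[0,0,0],[0,0,0]],[[0,0,0],[0,0,0]]]'

```text
clock: 15.7
position: [577.0, -180.0, 352.1]
ee_rot: [0.798, -0.603, 0.0, 0.0]
contact_force: [-0.2, -0.2, 0.1]
gripper_width: 47.0
grasp_force: 0.0
```

Emit:
arm_command --rows '[[[0,0,0],[0,0,0]],[[0,0,0],[0,0,0]],[[0,0,0],[0,0,0]],[[0,0,0],[0,0,0]],[[0,0,0],[0,0,0]]]'

```text
clock: 16.2
position: [577.0, -180.0, 352.1]
ee_rot: [0.798, -0.603, -0.0, 0.0]
contact_force: [0.1, 0.7, 0.3]
gripper_width: 47.0
grasp_force: 0.0
```

Run:
```python
from h import *
a=np.load('pics/w7.png.npz')['p'].astype(int); b,_=arm.get_image('wrist'); c,_=arm.get_image('wrist')
print(abs(b.astype(int)-a)[20:240].mean(),abs(c.astype(int)-b)[20:240].mean())
print(arm.job_done())
```

```text
1.9965861742424242 0.3967282196969697
the job is handed in; nothing more can be done
None
```

I raised the bail upright while the basket stood on the bench, then hung the basket on both prongs with all three fittings in it; I handed the job in at about 16 s, and no verdict came back.

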